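# Lock the bayonet oil filler cap onto the rocker cover

## Robot

A 7-joint arm with a two-finger parallel gripper is mounted at the origin on the work surface. World frame = base frame: x ahead of the robot, y to its left, z up, the work surface at z = 0. Lengths are in m, angles in rad, forces in N, time in s.
With the tool pointing down it reaches from about 0.4 to 0.9 m from the base axis. Payload 5.6 kg.
Tool frame: the origin (TCP) lies midway between the tips of the shut fingers; the grasp point (between the pads) lies 19 mm behind it; z points along the fingers, y is the line along which they close (so a half turn about z gives the same grasp; the last joint's range is limited). The gripper opens to 92 mm and grips with 3 to 60 N. Pads are 20 mm wide; open, the fingers measure 128 mm over their backs; the gripper's body (75 mm by 189 mm) begins 69 mm behind the grasp point.
Start: joints at [-1.216, 0.468, -0.012, 1.603, 0.006, 1.071, -0.056], TCP at [0.252, 0.599, 0.215] pointing down, gripper open.
Joint ranges: [-2.53, 2.53], [-0.31, 2.02], [-1.57, 1.55], [0.28, 2.44], [-1.29, 4.43], [0.15, 1.84], [-2.92, 2.92]. Speed limits (rad/s): [2.57, 2.57, 3.14, 3.14, 3.14, 3.14, 3.14].

## Interface

Orientations are given as a 3x3 rotation matrix whose columns are the frame's x, y, z axes.
In Python, from station import env, effector, solver, viewer, workorder, search_frame, tip_of gives the robot as it stands. Calls block until the motion is done:
- env.reach(position, orientation): joint-space move of the TCP to a pose.
- env.movel(position, frame=None, rate=0.15): straight line of the TCP; frame=None keeps the orientation; rate is the mean speed in m/s.
- env.goto_joints(angles): joint-space move.
- effector.release() and effector.grasp(squeeze=None): open the fingers fully, or close them until they stop; squeeze is the grip in N (None keeps the last).
- env.pause(seconds).
- solver.inverse_kinematics(position, orientation): joint angles nearest the present ones, or None.
- env.sense(): the state.
- viewer.read_camera(name): name is "scene" or "top" or "wrist"; returns (picture, depth): 420x560x3 uint8, red, green, blue; 420x560 float32, m along the optical axis (not along the pixel's ray), 0 where there is no reading.
- viewer.camera_info(name): a dict with "intrinsics" (3x3 intrinsics, pixels), "eye" and "rotation" of the camera in the world; the wrist camera has in their place "T_tool_cam" (4x4, takes a point from camera to tool coordinates, whose origin is the TCP and whose axes are the flange's). Camera axes: x right, y up, looking along -z (the intrinsics and any distortion apply to the point x, -y, -z); pixel columns grow to the right and rows downward; lengths in m; the calibration is good to about 2 mm. A picture is of the moment at which its call begins: read the wrist's pose just before it. camera_info takes no time and is no camera call.
A pose or a line that the arm cannot do raises env.PlanningError and nothing moves.
- workorder.finish_job(): hands the job in; it is judged then, once.
Trained networks look in the newest picture that a camera, given by its name, has taken for a name from the list of things; names that differ only in an ending like _2 or _b are one class to them, and where a whole thing is asked for, a point or a joint stands for the part that bears it (a point fixed in the world has none). Each returns a list of dicts, best first, with "score" (0 to 1); they miss things now and then, are a little off and sometimes report something else, mostly with a low value. They report only what shows in the picture. A call takes as long as a camera call. They do not tell look-alikes from the thing itself.
- search_frame(camera, name): "at" ([x, y, z] in m, in world coordinates, good to about 4 mm: the middle of the surface that is visible of it).
- tip_of(camera, name): "at" ([x, y, z] in m, in world coordinates, good to about 4 mm: a listed point, or the origin of a listed thing).
The state is a dict: "t": time; "joint_positions": joint angles; "joint_velocities": joint speeds; "tau": joint torques, N m; "ee_pos": TCP position; "tcp_rot": TCP orientation; "wrist_force": force on the tool from outside, world axes, zero at the start; "moment": the same for the moment, N m; "gripper_width": finger opening in m; "grasp_force": force on a finger pad.
Only numpy, scipy, OpenCV 4.12 (cv2) and the standard library are available. Lean on these libraries where they do the work, as an engineer would, in place of code of your own. Each camera call takes 0.05 s, during which the arm holds its last target. There are 200 camera calls.

## Task

Close the oil filler of the aluminium rocker cover: take the black cap from the bench, set it on the neck with its two inner lugs down the two notches, press it down against the sprung seal while turning it clockwise (seen from above) about 70 degrees, without forcing it against its end stop, then let it rise so that it is locked and let go. Feel for the notches gently and never load the neck with more than 50 N. Leave the two pistons where they stand.

Things in the scene. Friction and masses are not known exactly. Their poses are not given: they have to be found in the camera images.
- cap_grip (a point): Loose black plastic cap, 110 g, standing open side down on the bench: round, 61 mm wide, 21 mm high, with a straight grip bar on top (52 mm along the cap's x, 14 mm wide along its y, 28 mm high). The point is the middle of the bar, 35 mm above the cap's lower edge, 14 mm above its round top; z is up. Half a turn gives the same cap.
- cap_foot (a point): Centre of the cap's open underside, level with its lower edge. Inside, the skirt is 54 mm wide and 17 mm deep to the ceiling. Two lugs, 11 mm wide and 4 mm high, level with the lower edge, stick inwards to 21 mm from the axis, at the cap's +x and -x, in line with the bar.
- neck (a point): Centre of the top of the filler neck's steel flange (50 mm wide, 100 mm above the bench); x is the cover's long axis, z up. Two opposite notches, 40 degrees wide (5 degrees play each way for the lugs), lie roughly along +x and -x, but the neck was pressed in by hand: their line is off by up to 43 degrees either way (seen, or found by feel). Lugs on the flange: cap_grip is 35 mm above here.
- neck_foot (a point): On the neck's axis, 26 mm under its top. Lugs in the notches, the cap drops 5 mm onto the seal. Push 6 mm further (10: hard) and the lugs pass under the flange; turn clockwise 72 degrees (59 to 85 from mid-notch locks; 85 is a hard stop; counter-clockwise is blocked); let up 3 mm into the pockets: cap_grip is then 27 mm above the flange top. Load on the neck: 50 N at most.
- cover_mid (a point): Centre of the underside of the fixed aluminium rocker cover, a box 250 mm (x) by 125 mm (y) and 70 mm high with a foot flange 10 mm wider all round and fins on top. The neck stands 60 mm from here towards its -x end. It does not move.
- seal (a joint): How far the sprung black rubber seal plug (24 mm wide, standing 12 mm above the flange top when free) is pushed into the neck, in m: 0 free, 0.003 with the cap locked, at least 0.006 while the lugs pass under the flange, 0.010 bottomed. It pushes up with 5 N plus 1.3 N per mm, and is damped (120 N per m/s): press and let up slowly.
- piston_a_mid (a point): A loose piston standing on the bench, 80 mm diameter, 56 mm high, 0.36 kg; the point is its centre. To be left alone.
- piston_b_mid (a point): The other, same piston; the point is its centre. To be left alone.
Mind the look-alikes: they are no part of the job. Leave any blue, green or purple look-alike of the part that bears cap_grip alone.

How it is judged:
By the outcome, as a careful person would: the job done as asked, in the order asked, and still so for the second after the job is handed in, with the robot touching nothing.
It also fails if it takes over 67 s, if anything falls off the work surface, if the arm or the gripper's body presses on something with over 40 N, if the wrist force passes 120 N, or if a joint passes its speed limit or range.

## Working session

There is one attempt and no reset: what is moved stays moved. The work goes in short steps, each a Python script; the robot and the scene stay as the last script left them, time stands still between calls to the robot, and variables do not carry over. Pictures are saved under pics/ and viewed, at most 10 in all, crops included, and the job is handed in when it is done.

```bash
ls; mkdir -p pics
cat > h.py <<'E'
import numpy as np, cv2
from station import env, effector, solver, viewer, workorder, search_frame, tip_of
def save(n,img): cv2.imwrite('pics/'+n+'.png', cv2.cvtColor(img,cv2.COLOR_RGB2BGR))
def cam(name):
    i=viewer.camera_info(name); s=env.sense(); p,d=viewer.read_camera(name)
    if name=='wrist':
        T=np.eye(4);T[:3,:3]=s['tcp_rot'];T[:3,3]=s['ee_pos'];T=T@np.array(i['T_tool_cam'])
        R,e=T[:3,:3],T[:3,3]
    else: R,e=np.array(i['rotation']),np.array(i['eye'])
    return p,d,np.array(i['intrinsics']),R,e,i
def w(c,u,v,z=None):
    p,d,K,R,e,i=c
    r=R@np.array([(u-K[0,2])/K[0,0],-(v-K[1,2])/K[1,1],-1.])
    k=d[int(v),int(u)] if z is None else (z-e[2])/r[2]
    return e+k*r
def down(a): # tool z down, tool y (closing) at angle a
    y=np.array([np.cos(a),np.sin(a),0]);z=np.array([0,0,-1.]);return np.c_[np.cross(y,z),y,z]
E
python3 - <<'E'
from h import *
for n in ('top','scene'):
    c=cam(n); save(n+'0',c[0]); print(n,{k:v for k,v in c[5].items()})
    for nm in ('cap_grip','neck','piston_a_mid'):
        print(nm,[(np.round(q['at'],3).tolist(),round(q['score'],2)) for q in tip_of(n,nm)])
print(env.sense()['t'],env.sense()['tcp_rot'])
E
```

```text
pics
top {'intrinsics': array([[422.54942619,   0.        , 274.06037032],
       [  0.        , 422.54942619, 206.4766002 ],
       [  0.        ,   0.        ,   1.        ]]), 'eye': array([ 0.30604404, -0.07491093,  0.9808673 ]), 'rotation': array([[-0.00600567,  0.98050498, -0.19640243],
       [-0.99957876, -0.01146322, -0.02666264],
       [-0.02839426,  0.19615957,  0.9801608 ]])}
cap_grip [([0.456, -0.194, 0.031], 0.89), ([0.48, -0.088, 0.036], 0.71), ([0.377, -0.129, 0.037], 0.65), ([0.564, -0.002, 0.036], 0.56)]
neck [([0.573, 0.244, 0.1], 0.61)]
piston_a_mid [([0.45, -0.322, 0.028], 0.94)]
scene {'intrinsics': array([[424.16131141,   0.        , 281.30243592],
       [  0.        , 424.16131141, 213.66955415],
       [  0.        ,   0.        ,   1.        ]]), 'eye': array([ 1.04978059, -0.33958554,  0.88049923]), 'rotation': array([[ 0.41554038, -0.71654198,  0.56026224],
       [ 0.90954692,  0.32252624, -0.2621092 ],
       [ 0.00711297,  0.61850175,  0.78575123]])}
cap_grip [([0.559, -0.0, 0.034], 0.96), ([0.372, -0.129, 0.036], 0.93), ([0.398, -0.004, 0.034], 0.81), ([0.476, -0.093, 0.037], 0.61), ([0.46, -0.191, 0.033], 0.61)]
neck [([0.575, 0.251, 0.102], 0.84)]
piston_a_mid [([0.455, -0.318, 0.03], 0.79)]
0.4 [[-9.21908920e-01  3.87406686e-01 -4.48040263e-05]
 [ 3.87406684e-01  9.21908885e-01 -2.62835367e-04]
 [-6.05189488e-05 -2.59667649e-04 -9.99999964e-01]]
```

View pics/top0.png

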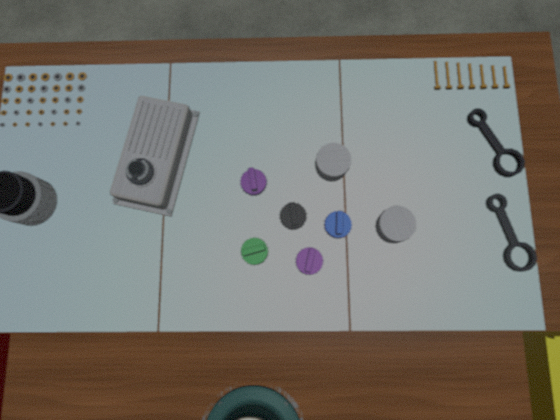

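View pics/scene0.png

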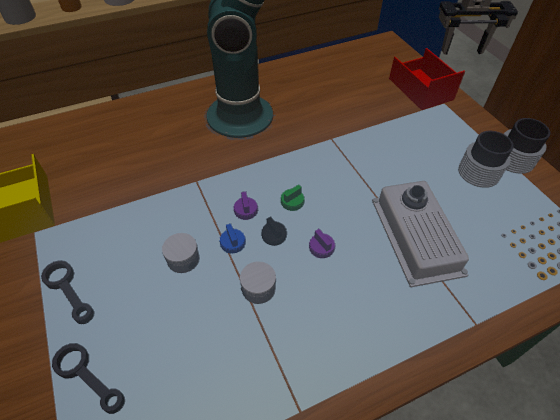

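The look-alikes in the top picture are purple (254,181), blue (338,224), green (254,251) and purple (309,261). The black cap is at (293,215), about (0.478, -0.09), and at (273,231) in the scene picture, so I choose that one. The neck is at top (139,170). Next I take close looks with the wrist camera.

```bash
cat >> h.py <<'E'
def look(target,a,h):
    T=np.array(viewer.camera_info('wrist')['T_tool_cam']); R=down(a)
    ax=R@(-T[:3,2]); off=R@T[:3,3]
    zc=target[2]+h; k=(target[2]-zc)/ax[2]
    cp=np.array([target[0],target[1],target[2]])-k*ax
    return cp-off,R
E
python3 - <<'E'
from h import *
i=viewer.camera_info('wrist');print(np.round(i['T_tool_cam'],3).tolist(),i['intrinsics'].tolist(), [k for k in i])
for nm,t,h in (('neck',[.574,.248,.1],.24),('cap',[.478,-.09,.035],.24)):
    best=None
    for a in np.radians(np.arange(-180,180,15)):
        p,R=look(t,a,h); q=solver.inverse_kinematics(p,R)
        if q is not None:
            m=np.abs(np.array(q)-env.sense()['joint_positions']).max()
            if best is None or m<best[0]: best=(m,a,p,R)
    print(nm,best[:3])
    env.reach(best[2],best[3]); c=cam('wrist'); save('w_'+nm,c[0]); np.savez('w_'+nm,p=c[0],d=c[1],K=c[2],R=c[3],e=c[4])
    n={'neck':'neck','cap':'cap_grip'}[nm]
    print([(np.round(q['at'],4).tolist(),round(q['score'],2)) for q in tip_of('wrist',n)], env.sense()['t'],np.round(env.sense()['joint_positions'],2))
E
```

```text
[[0.001, 0.97, 0.242, 0.067], [1.0, -0.001, -0.001, 0.001], [-0.001, 0.242, -0.97, -0.17], [0.0, 0.0, 0.0, 1.0]] [[333.8572941141926, 0.0, 277.9433100633418], [0.0, 333.8572941141926, 210.84175297901126], [0.0, 0.0, 1.0]] ['intrinsics', 'T_tool_cam']
neck (np.float64(0.4622088904076589), np.float64(-0.2617993877991494), array([0.57069344, 0.24160885, 0.16965154]))
[([0.5679, 0.2522, 0.1031], 0.68)] 2.25 [-0.77  0.48  0.42  1.74 -0.23  0.97 -0.52]
cap (np.float64(0.38754379686951057), np.float64(-0.7853981633974483), array([ 0.47076243, -0.09575827,  0.10465199]))
[([0.5628, 0.0006, 0.0358], 0.95), ([0.4001, -0.0059, 0.0319], 0.86), ([0.4752, -0.0917, 0.0334], 0.84)] 3.6917 [-0.39  0.39  0.63  2.13 -0.34  0.72 -0.32]
```

Run:
```python
import cv2,numpy as np
a=cv2.imread('pics/w_neck.png');b=cv2.imread('pics/w_cap.png')
f=lambda x:cv2.resize(np.clip(x[110:310,180:380].astype(float)*1.6,0,255).astype('uint8'),(400,400),interpolation=cv2.INTER_CUBIC)
cv2.imwrite('pics/both.png',np.hstack([f(a),f(b)]))
```

```text
(no output)
```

View pics/both.png

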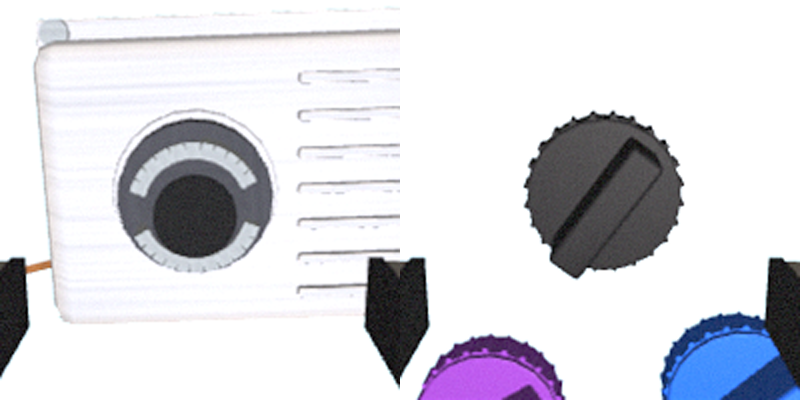

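Left: the neck, its flange ring around (195,200), with the notches near left (130,212) and right (262,205). Right: the chosen cap is black, with its bar running from (645,152) to (567,265). Now I measure both metrically.

Run:
```python
import numpy as np,cv2
def load(n): 
    f=np.load(n+'.npz'); return [f[k] for k in 'pdKRe']
def pts(f):
    p,d,K,R,e=f; v,u=np.mgrid[:420,:560]
    r=np.stack([(u-K[0,2])/K[0,0],-(v-K[1,2])/K[1,1],-np.ones_like(u)],-1)
    return e+(r*d[...,None])@R.T
f=load('w_cap'); P=pts(f); g=f[0].astype(float)
near=np.hypot(P[...,0]-.477,P[...,1]+.091)<.036
for lo,hi in((.040,.056),):
    Q=P[near&(P[...,2]>lo)&(P[...,2]<hi)]
    r=cv2.minAreaRect((Q[:,:2]*1000).astype('f4')); print('bar',len(Q),r,cv2.boxPoints(r).tolist(),np.median(Q[:,2]))
    c,s,vt=np.linalg.svd(Q[:,:2]-Q[:,:2].mean(0),full_matrices=False); print(Q[:,:2].mean(0),np.degrees(np.arctan2(vt[0,1],vt[0,0])))
f=load('w_neck'); P=pts(f)
Q=P[(np.hypot(P[...,0]-.572,P[...,1]-.25)<.05)&(P[...,2]>.09)]
print('z hist',np.histogram(Q[:,2],np.arange(.09,.125,.003)))
S=P[(np.hypot(P[...,0]-.572,P[...,1]-.25)<.03)&(P[...,2]>.107)]; print('seal top',S.mean(0),np.ptp(S,0))
# rectify at z=.1
p,d,K,R,e=f
N=400; cx,cy=.571,.25
X,Y=np.meshgrid(cx+(np.arange(N)-N/2)*2e-4,cy-(np.arange(N)-N/2)*2e-4)
W=np.stack([X,Y,np.full_like(X,.1)],-1)-e; C=W@R
u=K[0,2]+K[0,0]*C[...,0]/-C[...,2]; v=K[1,2]-K[1,1]*C[...,1]/-C[...,2]
im=cv2.remap(p,u.astype('f4'),v.astype('f4'),cv2.INTER_CUBIC)
im=np.clip(im*1.5,0,255).astype('uint8'); 
for k in range(0,N,50): cv2.line(im,(k,0),(k,N),(255,0,0) if k==200 else (90,90,0),1);cv2.line(im,(0,k),(N,k),(255,0,0) if k==200 else (90,90,0),1)
cv2.imwrite('pics/rect.png',cv2.resize(im,(600,600)))
# cover long axis from top face depth ~ .07
Q=P[(P[...,2]>.055)&(P[...,2]<.085)]
print(len(Q),cv2.minAreaRect((Q[:,:2]*1000).astype('f4')))
```

```text
bar 1506 ((479.703125, -90.46583557128906), (52.27122497558594, 14.22193431854248), 8.504776954650879) [[452.8032531738281, -87.29830932617188], [454.9065856933594, -101.36384582519531], [506.6029968261719, -93.63336181640625], [504.4996643066406, -79.56782531738281]] 0.04886559505483887
[ 0.48083515 -0.08965529] -171.52198248857985
z hist (array([  18,   32,  660, 1147,    1,    0,   71, 1308,    4,    0,    0]), array([0.09 , 0.093, 0.096, 0.099, 0.102, 0.105, 0.108, 0.111, 0.114,
       0.117, 0.12 , 0.123]))
seal top [0.57660214 0.26601929 0.27172079] [0.05090573 0.04063318 0.18978613]
36862 ((629.3338623046875, 238.7114715576172), (122.51947021484375, 248.1263885498047), 77.1856460571289)
```

View pics/rect.png

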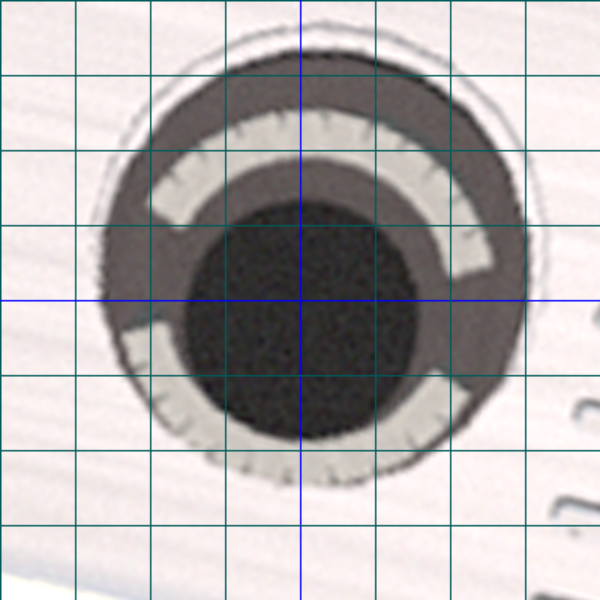

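The notch line is at -10.4° with the neck at (0.572, 0.2504). The cap bar is at 8.5° with its centre at (0.480, -0.090). I grasp across the bar, then look at the held cap and the neck in one image so that the calibration bias cancels.

Run:
```python
from h import *
a=np.radians(98.5); R=down(a); p=np.array([.480,-.0902,.024])
a2=np.radians(79.6); R2=down(a2); nk=np.array([.572,.2504])
env.reach(p+[0,0,.10],R); print(np.round(env.sense()['joint_positions'],2))
env.movel(p,rate=.1); effector.grasp(45); s=env.sense(); print('w',s['gripper_width'],s['grasp_force'],s['ee_pos'],s['wrist_force'])
env.movel(p+[0,0,.16],rate=.12); s=env.sense(); print('w',s['gripper_width'],s['wrist_force'])
t=np.r_[nk-R2[:2,0]*.095,.185]; 
env.reach(t,R2); s=env.sense();print(np.round(s['joint_positions'],2),s['ee_pos'],s['t'],s['wrist_force'])
for da in (0,-50,-80): 
    for ee in ([*nk,.13],):
        q=solver.inverse_kinematics(ee,down(a2+np.radians(da))); print(da,q if q is None else np.round(q,2))
c=cam('wrist'); save('held',np.clip(c[0]*1.4,0,255).astype('uint8')); np.savez('held',p=c[0],d=c[1],K=c[2],R=c[3],e=c[4])
```

```text
[ 0.07  0.32  0.05  2.07 -0.02  0.75  1.86]
w 0.01366780596865086 44.99992847442627 [ 0.48003554 -0.09027377  0.02399072] [ 0.16352378 -0.64901008 -0.15922102]
w 0.013850184373288079 [ 0.44183805  0.75599114 -1.15381267]
[-0.37  0.59 -0.02  1.48  0.01  1.08  1.  ] [0.66567475 0.23109617 0.1848693 ] 10.7583 [ 0.48908747 -0.40622253 -1.37267062]
0 [-0.44  0.52 -0.03  1.74  0.02  0.89  0.9 ]
-50 [-0.58  0.52  0.15  1.75 -0.1   0.89  0.13]
-80 [-0.67  0.52  0.27  1.75 -0.17  0.89 -0.33]
```

View pics/held.png

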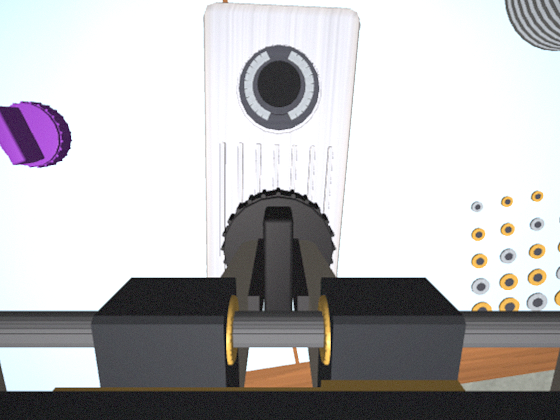

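The picture shows the held cap at (280,235), its bar front end at (279,207), and the neck at (279,87). I compute the relative offset.

```bash
cat > meas.py <<'E'
import numpy as np,cv2
from scipy.optimize import least_squares
f=np.load('held.npz'); p,d,K,R,e=[f[k] for k in 'pdKRe']
from h import down
Rt=down(np.radians(79.6)); tcp=np.array([0.66567475,0.23109617,0.1848693])
v,u=np.mgrid[:420,:560]
r=np.stack([(u-K[0,2])/K[0,0],-(v-K[1,2])/K[1,1],-np.ones_like(u)],-1)
P=((e+(r*d[...,None])@R.T)-tcp)@Rt   # tool coords
g=p.astype(float).mean(2)
m=(abs(P[...,1])<.012)&(P[...,0]>.012)&(P[...,0]<.04)&(P[...,2]<-.02)&(P[...,2]>-.03)
Q=P[m]; print('bar top n',len(Q),'xmax',np.percentile(Q[:,0],[95,98,100]),'y',np.percentile(Q[:,1],[0,2,50,98,100]),'z',np.median(Q[:,2]))
m=(P[...,2]<.006)&(P[...,2]>0)&(np.hypot(P[...,0],P[...,1])<.036)&(P[...,0]>.01)
Q=P[m]; rr=np.hypot(Q[:,0],Q[:,1]); 
# outer rim: max radius per angle, fit circle r=.0305
an=np.degrees(np.arctan2(Q[:,1],Q[:,0])); E=[]
for k in range(-40,41,5):
    s=Q[abs(an-k)<2.5]
    if len(s): E.append(s[np.argmax(np.hypot(s[:,0],s[:,1]))][:2])
E=np.array(E); s=least_squares(lambda c:np.hypot(*(E-c).T)-.0305,[0,0]); print('rim centre',s.x,'res',np.std(s.fun),len(Q),np.median(Q[:,2]))
# neck: rays on plane z=.1
k=(.1-e[2])/(r@R.T)[...,2]; W=((e+(r@R.T)*k[...,None])-tcp)@Rt
for thr in (.6,.75):
  best=[]
  for cx in np.arange(.085,.105,.0005):
    for cy in np.arange(-.008,.008,.0005):
      dx,dy=W[...,0]-cx,W[...,1]-cy; q=np.hypot(dx,dy); tt=abs(np.degrees(np.arctan2(dy,dx)))
      arc=(abs(tt-90)<65)
      a=g[(q>.0205)&(q<.0247)&arc].mean(); b=g[(q>.0255)&(q<.0275)&arc].mean(); b2=g[(q>.0165)&(q<.0185)].mean()
      best.append((a-thr*b-(1-thr)*b2,cx,cy))
  best.sort(reverse=True); print(best[:3])
S=(np.hypot(W[...,0]-.095,W[...,1])<.03)&(P[...,2]<tcp[2]-.108)&(P[...,2]>tcp[2]-.116)
Q=P[S]; print('seal',len(Q),Q[:,:2].mean(0),np.ptp(Q[:,:2],0),'centre',(Q[:,:2].max(0)+Q[:,:2].min(0))/2)
F=(np.hypot(W[...,0]-.095,W[...,1])<.03)&(abs(P[...,2]-tcp[2]+.1)<.002);Q=P[F];print('flange',(Q[:,:2].max(0)+Q[:,:2].min(0))/2,np.ptp(Q[:,:2],0),tcp[2]-np.median(Q[:,2]))
E
python3 meas.py
```

```text
bar top n 993 xmax [0.02670059 0.02687583 0.02730074] y [-0.00569946 -0.00555978  0.00087108  0.00774172  0.00787065] z -0.024913273776001804
rim centre [0.00117278 0.00060091] res 0.0006056542836218603 2230 0.002930226170700684
[(np.float64(81.15508238719941), np.float64(0.09550000000000002), np.float64(0.0020000000000000087)), (np.float64(79.86459077808826), np.float64(0.09550000000000002), np.float64(0.0015000000000000083)), (np.float64(79.74155102040817), np.float64(0.09500000000000001), np.float64(0.0020000000000000087))]
[(np.float64(80.40774862407545), np.float64(0.09550000000000002), np.float64(0.0020000000000000087)), (np.float64(78.9934594981226), np.float64(0.09550000000000002), np.float64(0.0015000000000000083)), (np.float64(78.68143990929705), np.float64(0.09500000000000001), np.float64(0.0020000000000000087))]
seal 1585 [0.09607824 0.00148486] [0.02992923 0.02957068] centre [0.09604653 0.00169436]
flange [0.09586495 0.00173845] [0.04631111 0.04997846] 0.09983494573491808
```

```bash
cat > d.py <<'E'
from h import *
a2=np.radians(79.6); R2=down(a2); tcp=np.array([0.66567475,0.23109617,0.1848693])
n=tcp+R2@np.array([.0947,.0009,0]); n[2]=0
def f(msg,f0): 
    s=env.sense(); w=np.array(s['wrist_force'])-f0
    print(msg,np.round(s['ee_pos'][2],4),np.round(np.array(s['ee_pos'])[:2]-n[:2],4),np.round(w,1),np.round(s['moment'],2),round(s['t'],1)); return w
E
python3 - <<'E'
from d import *
env.movel(n+[0,0,.185],rate=.1); env.movel(n+[0,0,.130],rate=.06); env.pause(.2)
f0=np.array(env.sense()['wrist_force']); np.save('f0',f0); print(n)
for z in np.arange(.127,.1165,-.001):
    env.movel(n+[0,0,z],rate=.015); w=f('%.3f'%z,f0)
    if w[2]>7 or np.hypot(*w[:2])>6: break
E
```

```text
[0.572693   0.24907655 0.        ]
0.127 0.1268 [-0.0001 -0.0001] [ 0.3 -0.4 -0.4] [0.05 0.02 0.02] 13.5
0.126 0.1259 [-0. -0.] [-0.   0.5 -0. ] [ 0.02 -0.02  0.04] 13.8
0.125 0.1249 [-0. -0.] [-0.8 -0.5  0.1] [-0.02  0.   -0.03] 14.0
0.124 0.1239 [-0. -0.] [ 0.3 -0.1 -0.3] [0.05 0.01 0.06] 14.3
0.123 0.1229 [-0.0001 -0.    ] [ 0.2 -0.3 -0.5] [ 0.07  0.03 -0.08] 14.5
0.122 0.1219 [-0.0001 -0.    ] [-0.3 -0.2 -1.2] [ 0.05 -0.04 -0.01] 14.8
0.121 0.1209 [-0. -0.] [ 0.5  0.1 -0.3] [ 0.03  0.01 -0.02] 15.0
0.120 0.1199 [-0.     -0.0001] [ 1.1 -0.3  0.3] [ 0.    0.04 -0.04] 15.3
0.119 0.1191 [0.0001 0.    ] [-0.4 -0.7 -0.8] [0.04 0.01 0.02] 15.5
0.118 0.1186 [0.0001 0.0001] [-1.6 -1.1  5.3] [-0.13  0.36  0.  ] 15.8
0.117 0.1175 [0.0001 0.0001] [-2.  -1.2  5.9] [-0.28  0.42 -0.01] 16.0
```

The lugs dropped cleanly through the notches and the cap is now on the seal. Next I press, then turn in small steps.

Run:
```python
from d import *
f0=np.load('f0.npy'); ok=True
for z in (.115,.113,.1118,.1108):
    env.movel(n+[0,0,z],rate=.015); w=f('%.4f'%z,f0)
    if w[2]>22: ok=False;break
zc=z
if ok and env.sense()['ee_pos'][2]<.1125:
    for th in range(6,73,6):
        env.movel(n+[0,0,zc],frame=down(a2-np.radians(th)),rate=.01); w=f('th%d'%th,f0)
        if abs(env.sense()['moment'][2])>1.0 or w[2]>28 or np.hypot(*w[:2])>15: print('stop');break
    s=env.sense(); y=np.array(s['tcp_rot'])[:,1]; print(np.degrees(a2-np.arctan2(y[1],y[0])),s['gripper_width'])
```

```text
0.1150 0.1159 [0.0002 0.0001] [-2.7 -0.8  8.4] [-0.34  0.65 -0.03] 16.3
0.1130 0.1142 [0.0002 0.0001] [-4.2 -2.   9.6] [-0.41  0.77 -0.06] 16.6
0.1118 0.1133 [0.0002 0.0001] [-3.3 -2.  11.2] [-0.43  0.87  0.04] 16.8
0.1108 0.1124 [0.0002 0.0001] [-3.8 -1.8 12.4] [-0.49  1.   -0.06] 17.1
th6 0.1127 [0.0009 0.0003] [-2.8 -1.5 12.8] [-0.33  0.7  -0.06] 17.3
th12 0.1128 [0.0012 0.0004] [-1.7 -0.8 12.9] [-0.35  0.54 -0.05] 17.6
th18 0.1128 [0.0013 0.0001] [-2.2 -2.  12.7] [-0.49  0.54 -0.06] 17.9
th24 0.1128 [ 0.0013 -0.0001] [-2.  -2.3 12.8] [-0.58  0.56 -0.14] 18.1
th30 0.1127 [ 0.0012 -0.0003] [-3.3 -2.8 13.1] [-0.54  0.61 -0.03] 18.4
th36 0.1127 [ 0.0011 -0.0004] [-2.4 -2.7 12.7] [-0.68  0.69 -0.04] 18.6
th42 0.1126 [ 0.001  -0.0006] [-2.6 -3.8 12.6] [-0.81  0.7  -0.06] 18.9
th48 0.1126 [ 0.0009 -0.0009] [-3.  -3.  13.3] [-0.87  0.77 -0.12] 19.1
th54 0.1125 [ 0.0007 -0.001 ] [-3.1 -3.3 13.4] [-0.97  0.86 -0.08] 19.4
th60 0.1125 [ 0.0006 -0.001 ] [-4.5 -3.4 12.8] [-0.94  0.92 -0.14] 19.7
th66 0.1124 [ 0.0006 -0.0012] [-4.  -4.2 13.4] [-1.01  0.95 -0.15] 19.9
th72 0.1124 [ 0.0004 -0.0014] [-4.1 -4.8 13.7] [-1.12  1.05 -0.13] 20.2
72.08272378842443 0.013768125703965722
```

Run:
```python
from d import *
f0=np.load('f0.npy'); R=down(a2-np.radians(72))
for z in (.1118,.1128,.1138,.1146,.1152,.1158,.1162,.1166):
    env.movel(n+[0,0,z],frame=R,rate=.01); env.pause(.15); w=f('%.4f'%z,f0)
    if w[2]<1: break
```

```text
0.1118 0.113 [ 0.0004 -0.0014] [-4.6 -4.6 10.9] [-0.98  0.77 -0.01] 20.6
0.1128 0.1138 [ 0.0004 -0.0014] [-1.9 -3.3  8.9] [-0.92  0.71 -0.03] 21.0
0.1138 0.1146 [ 0.0003 -0.0014] [-2.8 -3.7  9.1] [-0.9   0.63 -0.04] 21.4
0.1146 0.1152 [ 0.0004 -0.0014] [-2.3 -3.2  8.4] [-0.9   0.54 -0.01] 21.8
0.1152 0.1157 [ 0.0004 -0.0014] [-2.4 -3.9  7.1] [-0.85  0.5  -0.01] 22.2
0.1158 0.116 [ 0.0004 -0.0014] [-2.2 -4.5  6.6] [-1.11  0.36  0.01] 22.6
0.1162 0.1161 [ 0.0004 -0.0013] [-0.7 -5.5  3.9] [-1.33  0.1  -0.02] 23.0
0.1166 0.1161 [ 0.0003 -0.0013] [ 1.  -5.1  2. ] [-1.23 -0.1  -0.02] 23.4
```

Run:
```python
from d import *
f0=np.load('f0.npy'); R=down(a2-np.radians(72))
for z in (.1172,.1178): env.movel(n+[0,0,z],frame=R,rate=.01); f('pull',f0)
effector.release(); env.pause(.2); f('rel',f0); print(env.sense()['gripper_width'])
p=np.array(env.sense()['ee_pos']); env.movel([p[0],p[1],.23],rate=.1); env.pause(.3)
c=cam('wrist'); save('end',np.clip(c[0]*1.4,0,255).astype('uint8'))
v,u=np.mgrid[:420,:560];K=c[2]
r=np.stack([(u-K[0,2])/K[0,0],-(v-K[1,2])/K[1,1],-np.ones_like(u)],-1)
P=c[4]+(r*c[1][...,None])@c[3].T
near=np.hypot(P[...,0]-n[0],P[...,1]-n[1])<.036
Q=P[near&(P[...,2]>.132)&(P[...,2]<.15)]; print('bar z',np.median(Q[:,2]),'exp .141',cv2.minAreaRect((Q[:,:2]*1000).astype('f4')))
T=P[near&(P[...,2]>.105)&(P[...,2]<.122)]; print('top z',np.median(T[:,2]),'exp .113'); f('',f0)
```

```text
pull 0.1161 [ 0.0003 -0.0013] [ 1.6 -5.1 -2. ] [-1.09 -0.53 -0.01] 23.6
pull 0.1162 [ 0.0003 -0.0014] [ 3.1 -4.3 -5.2] [-0.97 -0.77 -0.02] 23.9
rel 0.1178 [-0. -0.] [-0.3  0.4  0.9] [-0.09  0.08 -0.04] 25.3
0.09176366582565869
bar z 0.14104729792447626 exp .141 ((573.8616943359375, 251.03054809570312), (13.191781997680664, 51.64192581176758), 7.499943733215332)
top z 0.11308380969833565 exp .113
 0.2298 [-0.0001 -0.0001] [-0.6  0.2  1.2] [-0.05  0.04  0.05] 26.9
```

View pics/end.png

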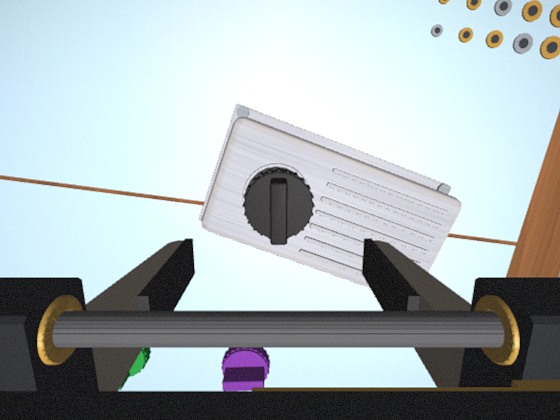

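The cap sits on the neck at pixel (279,205). The bar top is at 0.141 m, exactly the locked height, with the bar at -82.5°, 72° from the notch line.

```bash
python3 -c "
from h import *
print(workorder.finish_job())"
```

```text
the job is handed in; nothing more can be done
None
```

The black cap is locked on the filler neck: it was turned 72° clockwise, sits at the locked height and held against a 5 N upward pull. It was then let go and the job handed in at about 27 s, with at most about 14 N pressed down on the neck.

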